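# Bring the slipped timing pulley back onto the spindle's flat and hold it for the set screw

### The job

The big timing pulley of the belt rig has slipped down its upright spindle: pinch the bare end of the spindle above it and turn it until the set-screw flat, which your fingers can feel, faces straight away from the motor, and leave it so. Then take the pulley by its hub, bring its set screw round so that it stands over the flat, and lift the pulley along the spindle until it is level with the pulley on the motor. Finish while holding it there, clear of the bearing and without letting go, so that I can tighten the screw; leave the other things on the bench where they are.

Things in the scene. Friction and masses are not known exactly. Their poses are not given: they have to be found in the camera images.
- spindle: upright steel shaft, 20 mm in diameter, in the rig's bearing; turns freely either way with a drag of about 0.12 N m and stays where left. Origin on its axis at the bearing's top face (42 mm above the bench); z up, shaft's top at z = 76 mm. The x axis points straight out through the flat; at the start it faces anywhere on the seats' side, within 1.6 rad of the rig's minus x axis
- pulley: slipped pulley, loose on the spindle, aluminium, about 0.12 kg: toothed part with flanges 46 mm in diameter, 20 mm tall; above it a smooth hub 32 mm in diameter, 16 mm tall; bore 21.6 mm. Origin at the centre of its underside, z up, x out along its set screw. At the start it rests on the bearing's top face, 40 mm of bare shaft above its hub, x within 0.5 rad of the rig's x axis
- set_screw (a point): outer end of the pulley's set screw: a dark stub 6 mm in diameter that stands 8 mm out of the side of the hub, 24 mm from the pulley's axis and 28 mm above its underside
- flat (a point): middle of the set-screw flat, 7.5 mm from the spindle's axis and 55 mm above the spindle's origin; axes as the spindle's. The flat is 2.5 mm deep and 13 mm wide, on one side of the shaft only, from 34 mm above the spindle's origin to the top; across it the shaft is 17.5 mm thick instead of 20 mm
- rig: fixed dark base plate 180 x 300 x 12 mm with the square flange bearing (84 mm, round boss 54 mm in diameter, top face 42 mm above the bench) and two motor seats. Origin on the spindle's axis at bench height; z up, x from the spindle away from the seats, y towards the left seat
- motor: square black and aluminium motor 57 x 57 x 41 mm, fixed on one of the two seats, with the small pulley above it; origin at the centre of its underside, 12 mm above the bench
- motor_pulley_bottom (a point): centre of the underside of the small pulley fast on the motor's shaft, 54 to 64 mm above the bench (differs from start to start). Flanges 34 mm in diameter; its toothed part with flanges is 20 mm tall like the slipped pulley's, with a 7 mm hub above. Level means that both undersides are at one height
- seat_left (a point): centre of the left motor seat on the plate's top, 60 mm behind and 100 mm to the left of the spindle's axis (rig frame); its x axis points level at the spindle's axis, 116.6 mm away, and so beyond it straight away from a motor on this seat
- seat_right (a point): the same for the right seat (60 mm behind, 100 mm to the right). The seat without the motor carries the idler, a fixed steel roller 26 mm in diameter on a post, its top 80 mm above the bench
- hex_key: L-shaped hex key, 85 x 26 mm, 5 mm thick, lying on the base plate; to be left alone
- spare_collar: plain steel shaft collar, 32 mm in diameter, 14 mm tall, lying on the base plate; to be left alone
- pillow_block: dark bearing block 90 mm long, 57 mm tall, on the bench; to be left alone
- button_box: white box 75 mm square, 47 mm tall with a round push button; to be left alone
- screw_tray: open grey tray 90 x 120 x 26 mm with screws; to be left alone
- caliper: caliper, 190 mm long, 12 mm thick; to be left alone
- bottle: white bottle, 62 mm in diameter, 170 mm tall; to be left alone
Not all that is in view belongs to the job. What is shaped like the pulley but pink or yellow is not meant.

How it is judged (in metres and radians):
On the way:
1. the fingers hold the spindle with its flat facing away from the motor, the pulley still down on the bearing (((horizontal distance between motor and seat_left below 0.03 m and angle between the x axis of spindle and the x axis of seat_left, either way round below 0.35 rad and x of flat in the frame of seat_left above 0.1206 m) or (horizontal distance between motor and seat_right below 0.03 m and angle between the x axis of spindle and the x axis of seat_right, either way round below 0.35 rad and x of flat in the frame of seat_right above 0.1206 m)) and contact force between the fingers and spindle above 1 N and z of pulley in the frame of rig below 0.046 m), for 0.2 s.
At the end, for the whole second after the job is handed in: the fingers hold the pulley (more than 3 N) at rest on the spindle, its underside within 3 mm of the height of the motor pulley's and not touching the bearing; its set screw points along the flat within 0.25 rad; the flat faces straight away from the motor within 0.35 rad (z of pulley in the frame of motor_pulley_bottom between -0.003 and 0.003 m and horizontal distance between pulley and spindle below 0.004 m and angle between the x axis of pulley and the x axis of spindle, either way round below 0.25 rad and x of set_screw in the frame of spindle above 0.015 m and ((horizontal distance between motor and seat_left below 0.03 m and angle between the x axis of spindle and the x axis of seat_left, either way round below 0.35 rad and x of flat in the frame of seat_left above 0.1206 m) or (horizontal distance between motor and seat_right below 0.03 m and angle between the x axis of spindle and the x axis of seat_right, either way round below 0.35 rad and x of flat in the frame of seat_right above 0.1206 m)) and contact force between the fingers and pulley above 3 N and contact force between pulley and rig below 0.3 N and linear speed of pulley below 0.01 m/s); the arm keeps its last pose, push and grip.
It fails at once if another thing on the bench was shifted by more than 20 mm, or the motor's pulley was moved on its shaft (distance of any of hex_key, spare_collar, pillow_block, button_box, screw_tray, caliper, bottle from where it was at the start of the episode above 0.02 m or distance of motor_pulley_bottom from where it was at the start of the episode above 0.004 m).
It also fails if it takes over 61 s, if anything falls off the work surface, if the arm or the gripper's body presses on something with over 40 N, if the wrist force passes 120 N, or if a joint passes its speed limit or range.

### The arm

A 7-joint arm with a two-finger parallel gripper is mounted at the origin on the work surface. World frame = base frame: x ahead of the robot, y to its left, z up, the work surface at z = 0. Lengths are in m, angles in degrees, forces in N, time in s.
With the tool pointing down it reaches from about 0.425 to 0.875 m from the base axis. Payload 4.7 kg.
Tool frame: the origin (TCP) lies at the very end of the fingers, on their centre line; the grasp point (between the pads) lies 19 mm behind it; x points along the fingers, z is the direction in which the jaws open and shut, and the axes are right-handed (so a half turn about x gives the same grasp; the last joint's range is limited). The gripper opens to 87 mm and grips with 3 to 60 N. Pads are 19 mm wide; open, the fingers measure 117 mm over their backs; the gripper's body (75 mm by 190 mm) begins 51 mm behind the grasp point.
Start: joints at [-67.947, 18.392, -4.016, 83.108, 1.295, 78.541, -3.26], TCP at [0.236, 0.606, 0.223] pointing down, gripper open.
Joint ranges: [-163.93, 163.93], [-17.29, 119.83], [-79.2, 71.16], [3.27, 140.29], [-89.18, 269.18], [5.43, 117.66], [-154.24, 154.24]. Speed limits (degrees/s): [147.25, 147.25, 180, 180, 180, 180, 180].

### API

Orientations are given as [roll, pitch, yaw] about the fixed x, y, z axes, in that order (R = Rz(yaw) Ry(pitch) Rx(roll)).
In Python, from cell import env gives the robot as it stands. The module is installed in compiled form; this text tells all that it offers.
- The arm moves only by the tool drive_tool, never from a script. Its argument "increments" is a list of rows, each a list of 2 entries, a list of its own where there are three numbers: the shift along the tool's x, y, z scaled (see below), then the turn, a rotation vector about the tool's x, y, z scaled (see below). In form: [[[dx, dy, dz], [wx, wy, wz]], ...]. A call has 1 to 10 rows; each row shifts and turns the commanded pose from where the row before left it, along the tool's axes as they then stand; what a row does not reach is not made up. The controller multiplies each number of a shift by 0.04 m and each number of a turn by 120 degrees. A row lasts 1/10 s, in which the tool goes at most 50 mm and 8.59 degrees, less where a joint would pass 70% of its speed; a pose out of reach is approached as far as the arm can. A call with a number of a shift or a turn outside -1 to 1 is refused whole. A call with a gripper value outside its range is refused whole. "hand" is the gripper's target within -1 to 1 (fully open at 1, half-way at 0, shut at -1), set as the call begins (left out, the last holds). The fingers move at their own pace and stop on an object; "squeeze" is the grip in N (left out, the last holds). Time passes only in rows, so rows that do not move let the fingers close. It gives the time, the measured TCP pose, the force and the opening at its end, in the units of the state.
- env.get_obs(): the state, without advancing time (a new reading comes with each control period).
- env.read_camera(name): name is "scene" or "top"; returns a dict with "frame" (480x640x3 uint8, red, green, blue), "fx", "fy", "cx", "cy" (pixels), "distortion" ([k1, k2, p1, p2, k3] as OpenCV has them; the pictures are not rectified), "R" (3x3) and "t" (3): a world point X has camera coordinates R X + t. Camera axes: x right, y down, z forward; pixel columns grow to the right and rows downward; lengths in m; the calibration is good to about 2 mm. A picture is of the moment at which its call begins. There is no depth.
- env.sign_off(): hands the job in, once; it reports no verdict.
The state is a dict: "time_s": time; "qpos": joint angles; "joint_velocities": joint speeds; "effort": joint torques, N m; "tool_pos": TCP position; "tool_rot": TCP orientation; "force": force on the tool from outside, world axes, zero at the start; "wrist_torque": the same for the moment, N m; "grip_width": finger opening in m.
Only numpy, scipy, OpenCV 4.12 (cv2) and the standard library are available. Lean on these libraries where they do the work, as an engineer would, in place of code of your own. Each camera call takes 0.05 s, during which the arm holds its last target.

## Working session

There is one attempt and no reset: what is moved stays moved. The work goes in short steps, Python scripts to look and compute and a tool call to move; the robot and the scene stay as the last step left them, time stands still between calls to the robot, and variables do not carry over. Pictures are saved under pics/ and viewed, and the job is handed in when it is done.

Besides the shell and the picture viewer there is one more tool, called as a command line: name --argument value ..., lists and objects as JSON in quotes. drive_tool: Moves the arm, as the interface text tells. Shifts and turns lie within -1 to 1; 1 stands for 0.04 m of shift or 120 degrees of turn. Its arguments: {"type":"object","properties":{"increments":{"type":"array"},"hand":{"type":"number"},"squeeze":{"type":"number"}},"required":["increments"]}

```bash
mkdir -p pics; python3 - <<'E'
from cell import env
import cv2,pickle
o=env.get_obs(); print(o)
for n in ["scene","top"]:
    c=env.read_camera(n); cv2.imwrite(f"pics/{n}0.png",c["frame"][:,:,::-1]); pickle.dump(c,open(f"{n}0.pkl","wb"))
    print(n,{k:v for k,v in c.items() if k!="frame"})
E
```

```text
{'time_s': 0.0, 'qpos': array([-67.94811398,  18.43923803,  -4.01511238,  83.17567951,
         1.29474907,  78.53887606,  -3.26173149]), 'joint_velocities': array([-0.02645157, -0.07088846, -0.01201328, -0.04971318,  0.05805412,
       -0.07576089,  0.00881577]), 'effort': array([-7.60939620e-04, -4.91272616e+01, -4.04452616e-01, -3.12529743e+01,
       -6.39847596e-02,  4.35101381e-02,  1.48189333e-04]), 'tool_pos': array([0.23537259, 0.60529879, 0.2214526 ]), 'tool_rot': array([-177.05610881,   89.891289  , -108.30040727]), 'force': array([0.37289101, 0.65957429, 0.36374227]), 'wrist_torque': array([0.03105189, 0.02428926, 0.05941123]), 'grip_width': 0.08728126863224257}
scene {'fx': 488.68078137019575, 'fy': 488.68078137019575, 'cx': 323.83883483137214, 'cy': 243.93486172141445, 'distortion': array([-0.04497948,  0.        ,  0.        ,  0.        ,  0.        ]), 'R': array([[-0.69003817,  0.72350976, -0.01951806],
       [ 0.49778483,  0.45483431, -0.7384687 ],
       [-0.52541182, -0.51928739, -0.67400521]]), 't': array([ 0.40289116, -0.23505561,  1.48343559])}
top {'fx': 613.2030177299116, 'fy': 613.2030177299116, 'cx': 317.2896417855219, 'cy': 236.49229989576023, 'distortion': array([0.04253434, 0.        , 0.        , 0.        , 0.        ]), 'R': array([[ 0.03064439, -0.99951913,  0.0047357 ],
       [-0.97361779, -0.03092144, -0.22608022],
       [ 0.22611794,  0.00231733, -0.97409718]]), 't': array([-0.00643655,  0.60272236,  1.46648396])}
```

View pics/scene0.png

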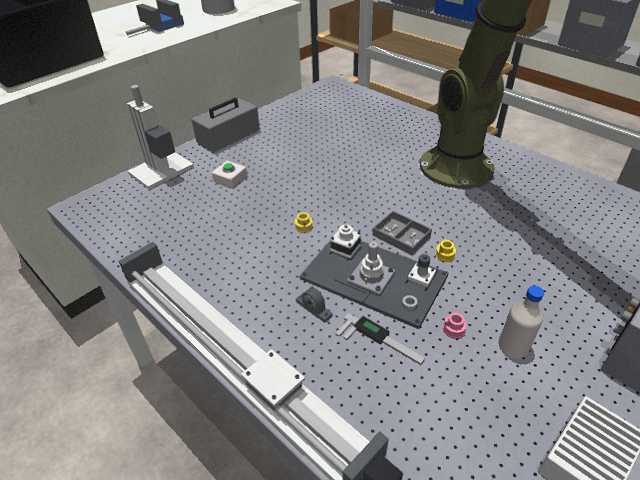

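View pics/top0.png

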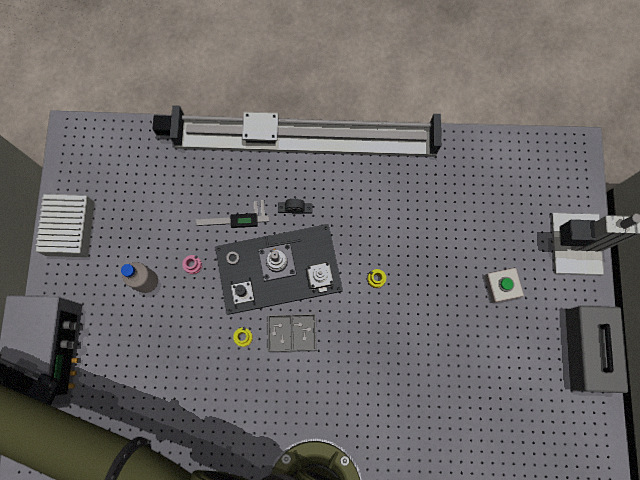

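```bash
python3 - <<'E'
import cv2
a=cv2.imread("pics/scene0.png")[205:330,290:460]; cv2.imwrite("pics/s_crop.png",cv2.resize(a,None,fx=4.7,fy=4.7,interpolation=cv2.INTER_CUBIC))
a=cv2.imread("pics/top0.png")[220:320,210:350]; cv2.imwrite("pics/t_crop.png",cv2.resize(a,None,fx=5.7,fy=5.7,interpolation=cv2.INTER_CUBIC))
E
```

```text
(no output)
```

View pics/s_crop.png

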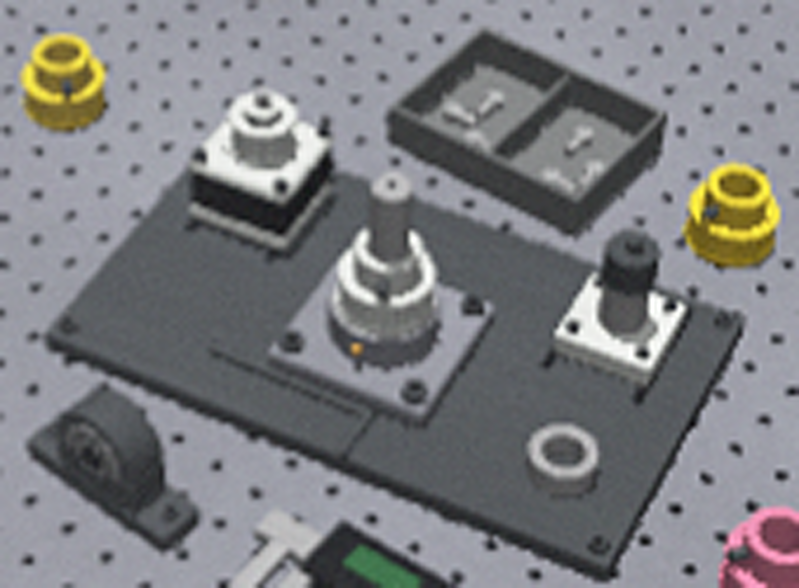

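View pics/t_crop.png

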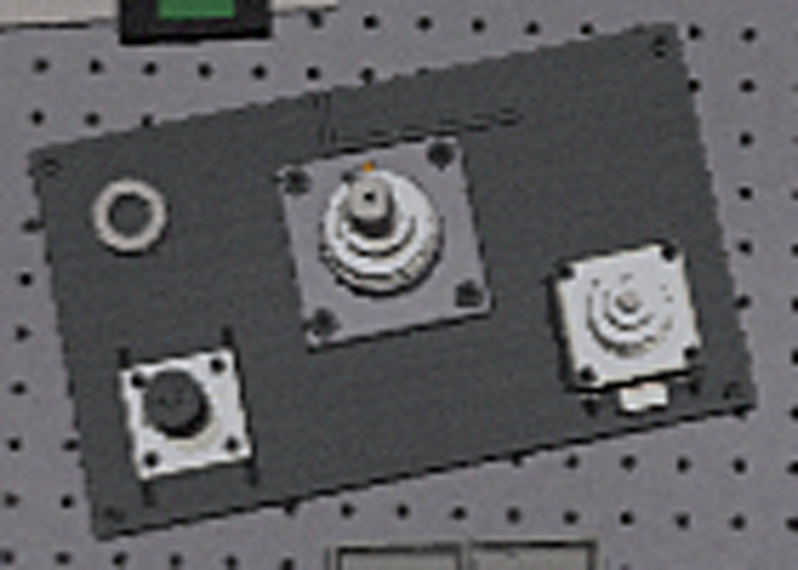

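```bash
cat > h.py <<'E'
import numpy as np, cv2, pickle
from scipy.optimize import least_squares
def load(n): return pickle.load(open(n+".pkl","rb"))
def KD(c): return np.array([[c["fx"],0,c["cx"]],[0,c["fy"],c["cy"]],[0,0,1.]]), np.array(c["distortion"])
def proj(c,X):
    K,D=KD(c); return cv2.projectPoints(np.asarray(X,float).reshape(-1,3),cv2.Rodrigues(np.array(c["R"]))[0],np.array(c["t"]),K,D)[0].reshape(-1,2)
def atz(c,uv,z):
    K,D=KD(c); n=cv2.undistortPoints(np.array(uv,float).reshape(-1,1,2),K,D).reshape(-1,2)
    R=np.array(c["R"]);C=-R.T@np.array(c["t"]); d=np.c_[n,np.ones(len(n))]@R
    return C+d*((z-C[2])/d[:,2])[:,None]
def tri(cs,uvs):
    f=lambda X: np.concatenate([proj(c,X)[0]-u for c,u in zip(cs,uvs)])
    r=least_squares(f,[0.6,0.05,0.05]); return r.x,r.fun
def crop(fr,u0,v0,w,h,s,name,pts=None):
    a=fr[v0:v0+h,u0:u0+w,::-1]; a=cv2.resize(a,None,fx=s,fy=s,interpolation=cv2.INTER_CUBIC)
    if pts is not None:
        for p in pts:
            q=((p[0]-u0+.5)*s-.5,(p[1]-v0+.5)*s-.5); cv2.circle(a,(int(round(q[0])),int(round(q[1]))),1,(0,0,255),-1)
    else:
        for i in range(0,w,10): cv2.line(a,(int(i*s),0),(int(i*s),6),(0,255,255),1); cv2.putText(a,str(u0+i),(int(i*s),16),0,.35,(0,255,255),1)
        for i in range(0,h,10): cv2.line(a,(0,int(i*s)),(6,int(i*s)),(0,255,255),1); cv2.putText(a,str(v0+i),(8,int(i*s)+4),0,.35,(0,255,255),1)
    cv2.imwrite(name,a)
E
python3 - <<'E'
from h import *
s=load("scene0");t=load("top0")
def tp(u,v): return ((u+.5)/5.7-.5+210,(v+.5)/5.7-.5+220)
def sp(u,v): return ((u+.5)/4.7-.5+290,(v+.5)/4.7-.5+205)
print("sp",tri([s,t],[sp(391,187),tp(370,197)]))
print("mp",tri([s,t],[sp(263,100),tp(627,302)]))
print("id",tri([s,t],[sp(633,247),tp(177,397)]))
P=atz(t,[tp(28,152),tp(680,22),tp(757,408),tp(100,538)],.012); print(P, [np.linalg.norm(P[i]-P[(i+1)%4]) for i in range(4)])
P=atz(s,[sp(45,340),sp(742,318),sp(612,572)],.012);print(P)
crop(s["frame"],340,230,70,60,11,"pics/s1.png");crop(t["frame"],250,235,60,45,13,"pics/t1.png")
crop(s["frame"],322,218,45,40,15,"pics/s2.png");crop(t["frame"],300,255,40,40,15,"pics/t2.png")
E
```

```text
sp (array([0.54487898, 0.11334105, 0.11736632]), array([ 0.20851812,  0.02865787,  0.19767925, -0.12470252]))
mp (array([0.50920089, 0.00326155, 0.0846792 ]), array([ 0.3295716 ,  0.0499296 ,  0.28275533, -0.19608554]))
id (array([0.46296946, 0.19586451, 0.07452196]), array([-0.19847222, -0.02238884, -0.19409694,  0.10246788]))
[[ 0.58154491  0.27726889  0.012     ]
 [ 0.651804   -0.01671076  0.012     ]
 [ 0.47504554 -0.05577597  0.012     ]
 [ 0.4083194   0.23343329  0.012     ]] [np.float64(0.30225878921365207), np.float64(0.18102387854360527), np.float64(0.2968069660077714), np.float64(0.17868586024610297)]
[[ 0.65478236 -0.01137918  0.012     ]
 [ 0.40961061  0.23358979  0.012     ]
 [ 0.58328046  0.27863997  0.012     ]]
```

View pics/s1.png

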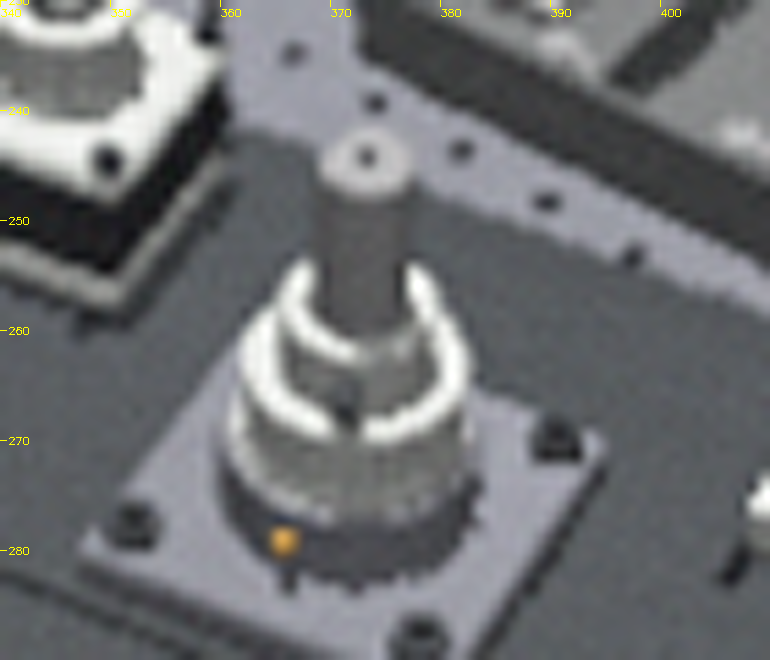

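View pics/t1.png

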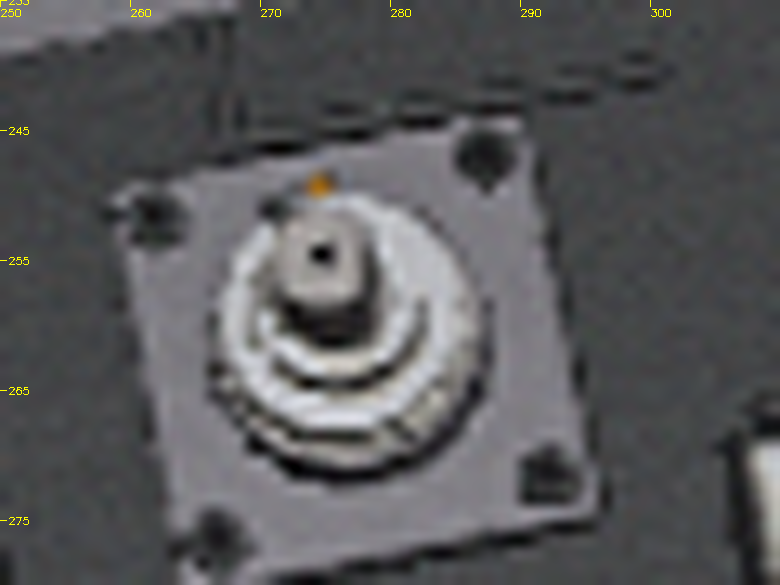

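View pics/s2.png

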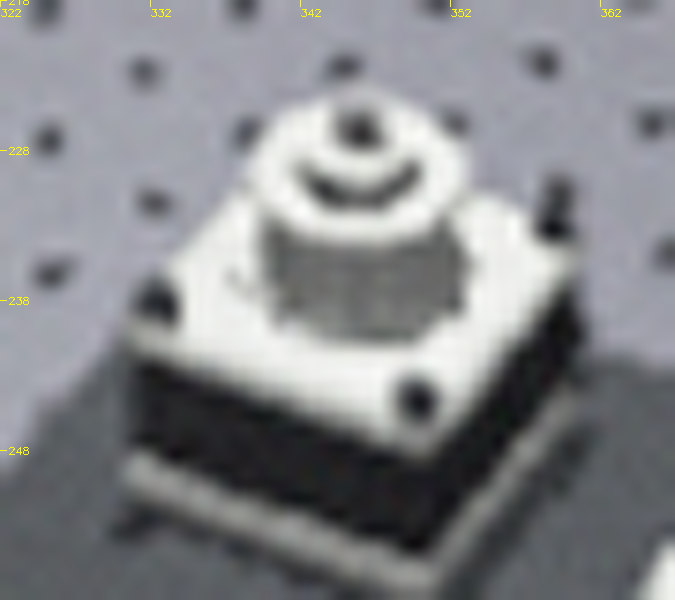

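View pics/t2.png

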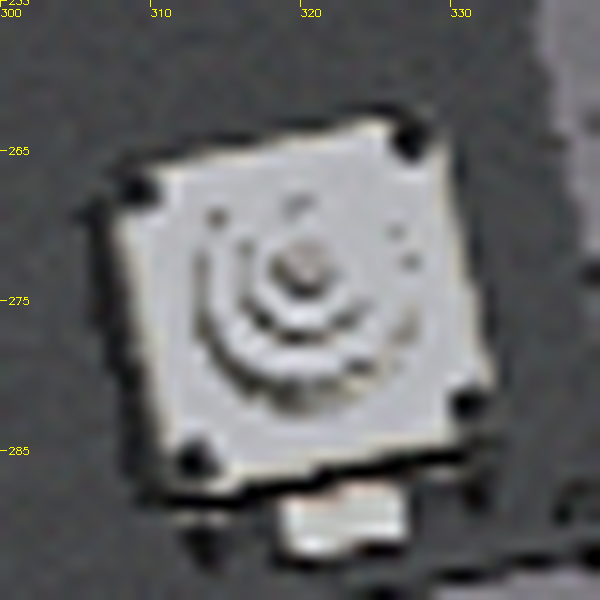

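```bash
python3 - <<'E'
from h import *
from scipy.spatial.transform import Rotation as Ro
print(Ro.from_euler('xyz',[-177.05610881,89.891289,-108.30040727],degrees=True).as_matrix().round(3))
s=load("scene0");t=load("top0")
yaw=np.radians(13.3); S=np.array([.5449,.1133]); 
Rz=np.array([[np.cos(yaw),-np.sin(yaw)],[np.sin(yaw),np.cos(yaw)]])
def ring(c,r,z): a=np.linspace(0,2*np.pi,200,endpoint=False); return np.c_[c[0]+r*np.cos(a),c[1]+r*np.sin(a),0*a+z]
M=S+Rz@[-.06,-.1]; I=S+Rz@[-.06,.1]; print("M",M,"I",I)
for c,n in((s,"s"),(t,"t")):
    bp=np.vstack([ring(S,.023,.042),ring(S,.023,.062),ring(S,.016,.078),ring(S,.01,.118)])
    crop(c["frame"],*( (340,230,70,60,11) if n=="s" else (250,235,60,45,13)),f"pics/{n}_ov.png",proj(c,bp))
    for z in(.058,):
        mp=np.vstack([ring(M,.017,z),ring(M,.017,z+.02)])
        crop(c["frame"],*( (322,218,45,40,15) if n=="s" else (300,255,40,40,15)),f"pics/{n}_ovm.png",proj(c,mp))
E
python3 -c "
import cv2,numpy as np
a=[cv2.resize(cv2.imread(f'pics/{n}.png'),(400,300)) for n in ('s_ov','t_ov','s_ovm','t_ovm')]
cv2.imwrite('pics/ov.png',np.vstack([np.hstack(a[:2]),np.hstack(a[2:])]))"
```

```text
[[-0.001 -0.932  0.362]
 [-0.002  0.362  0.932]
 [-1.    -0.    -0.002]]
M [0.50951424 0.00217913] I [0.46350429 0.1968149 ]
```

View pics/ov.png

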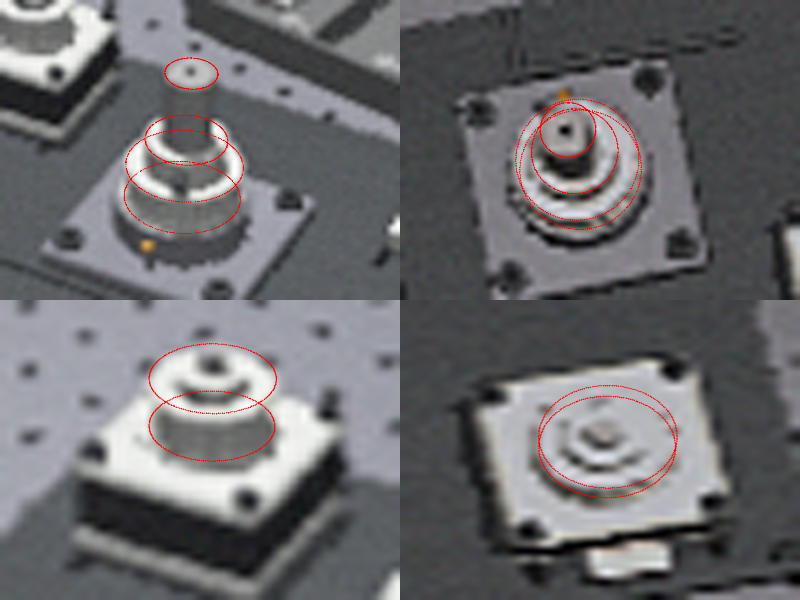

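View pics/s_ov.png

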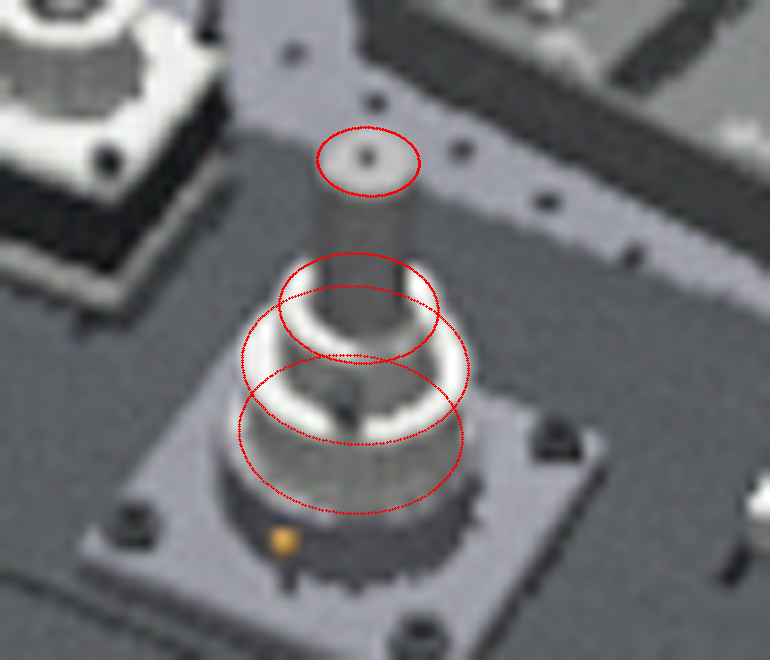

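View pics/s_ovm.png

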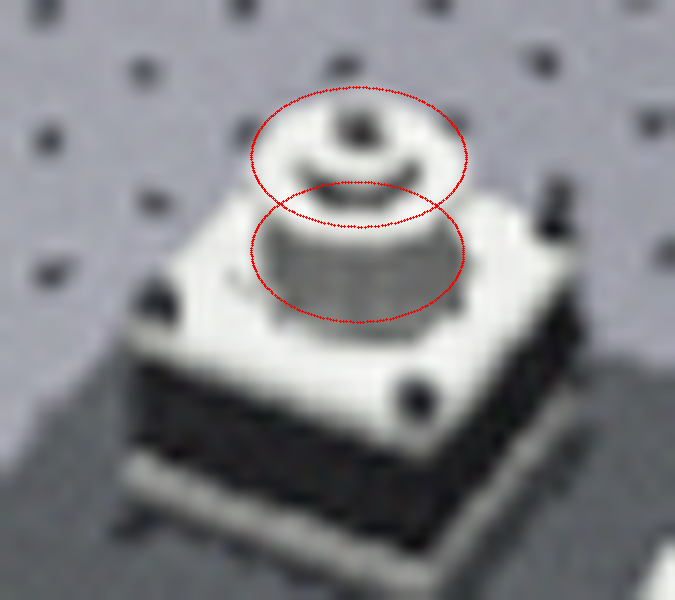

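View pics/t_ov.png

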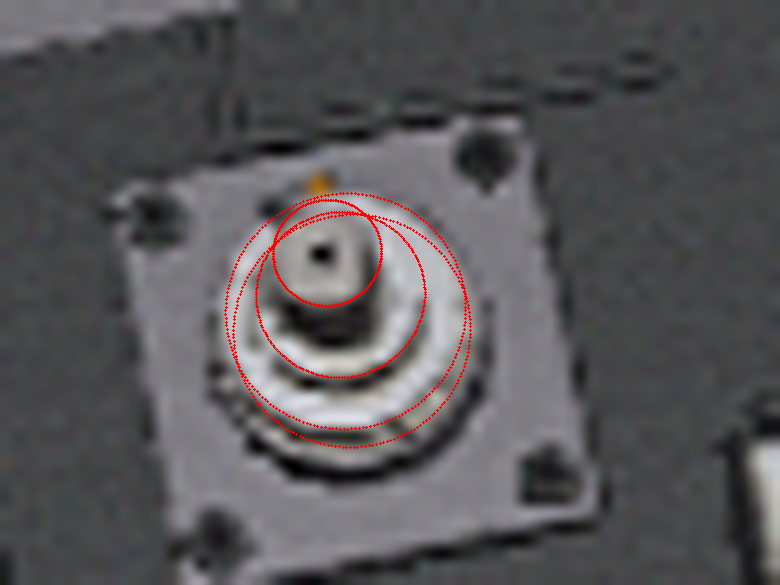

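View pics/t_ovm.png

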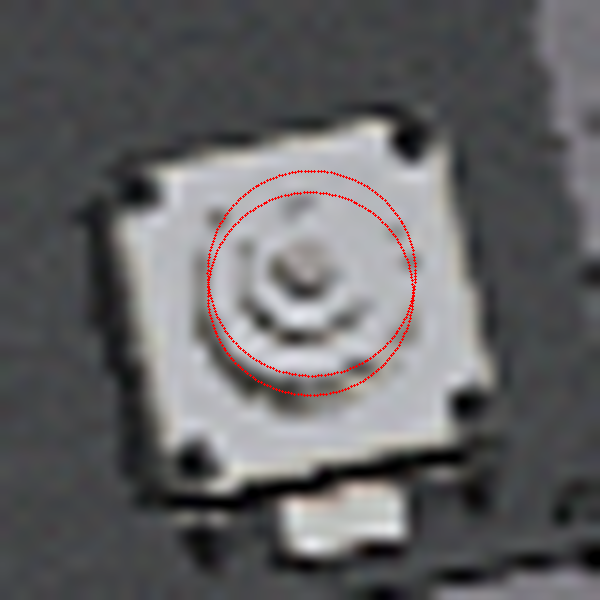

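```bash
cat > edge.py <<'E'
from h import *
from scipy.ndimage import map_coordinates
yaw=np.radians(13.3); S=np.array([.5449,.1133])
Rz=np.array([[np.cos(yaw),-np.sin(yaw)],[np.sin(yaw),np.cos(yaw)]])
M=S+Rz@[-.06,-.1]
def front(c,ctr,r,z,angs,lo,hi,show=False):
    """vertical-profile white->grey crossing minus predicted ring edge, px; angs rel. to camera-facing azimuth"""
    g=c["frame"].astype(float).mean(2); R=np.array(c["R"]);C=-R.T@np.array(c["t"])
    az=np.arctan2(C[1]-ctr[1],C[0]-ctr[0]); out=[]
    for a in np.radians(angs)+az:
        u,v=proj(c,[ctr[0]+r*np.cos(a),ctr[1]+r*np.sin(a),z])[0]
        vs=v+np.arange(lo,hi,.1); p=map_coordinates(g,[vs,np.full(len(vs),u)],order=1)
        gr=np.gradient(p); i=np.argmin(gr); 
        # half crossing around steepest descent
        a0=max(0,i-15);b0=min(len(p)-1,i+15); hm=(p[a0:b0].max()+p[a0:b0].min())/2
        j=a0+np.argmax(p[a0:b0]); 
        while j<len(p)-1 and p[j]>hm: j+=1
        out.append(vs[j]-v)
        if show: print(np.round(p[::5]).astype(int))
    return np.array(out)
E
python3 - <<'E'
from edge import *
s=load("scene0")
A=np.array([-50,-40,-30,-20,-10,0,10,20,30,40,50])
b=front(s,S,.023,.062,A,-2.5,2.5); print("big",b.round(2))
b=front(s,S,.016,.078,A,-2.5,2.5); print("bighub",b.round(2))
for z in(.074,.076,.078): print("small",z,front(s,M,.017,z,A,-2.5,2.5).round(2))
d=proj(s,[[*M,.078],[*M,.074]]);print(d)
print(proj(s,[[*(S+Rz@[.012,0]),.07]]))
E
```

```text
big [-0.2  0.  -0.2 -0.1 -0.1  1.8 -0.2  0.1 -0.1  0.  -0.3]
bighub [ 0.  -0.2 -0.2 -0.1  0.2  0.3  0.3  0.   0.1  0.5  0.3]
small 0.074 [ 0.  -0.1 -0.1  0.  -0.2 -0.1 -0.1 -0.1 -0.1 -0.2 -0.4]
small 0.076 [0.6 0.5 0.5 0.5 0.5 0.5 0.5 0.5 0.6 0.6 0.2]
small 0.078 [1.2 1.1 1.2 2.3 1.1 1.1 1.2 1.1 1.3 1.2 0.7]
[[345.43538029 227.94107388]
 [345.41830466 229.21716809]]
[[369.5648673  263.36207256]]
```

```bash
python3 - <<'E'
from edge import *
from scipy.ndimage import gaussian_filter
s=load("scene0");t=load("top0")
# fit motor top square (57mm, z=.053) in both cams: maximise mean gradient across edges
def score(c,x,y,yw,z,half,sgn=1):
    g=c["frame"].astype(float).mean(2)
    cs,sn=np.cos(yw),np.sin(yw); tot=0
    for k in range(4):
        a=yw+k*np.pi/2; n=np.array([np.cos(a),np.sin(a)]);tt=np.array([-n[1],n[0]])
        l=np.linspace(-.6,.6,25)*half
        def P(h): return np.c_[x+n[0]*h+tt[0]*l, y+n[1]*h+tt[1]*l, 0*l+z]
        for (o) in (.002,):
            pi=proj(c,P(half-o));po=proj(c,P(half+o))
            tot+=(map_coordinates(g,[pi[:,1],pi[:,0]],order=1)-map_coordinates(g,[po[:,1],po[:,0]],order=1)).mean()
    return tot
from scipy.optimize import minimize
for name,ctr,z,half in(("motor",M,.053,.0285),):
  for cs,n in(((s,),"s"),((t,),"t"),((s,t),"st")):
    r=minimize(lambda p:-sum(score(c,p[0]*1e-3,p[1]*1e-3,p[2]/57,z,half) for c in cs),[ctr[0]*1e3,ctr[1]*1e3,yaw*57],method="Nelder-Mead",options=dict(initial_simplex=np.array([[ctr[0]*1e3,ctr[1]*1e3,yaw*57]]*4)+np.array([[0,0,0],[2,0,0],[0,2,0],[0,0,2]])))
    print(name,n,r.x,r.fun)
# plate 180x300 z=.012
def sp(c,x,y,yw):
    g=c["frame"].astype(float).mean(2);tot=0
    for k,half,oth in((0,.09,.15),(1,.15,.09),(2,.09,.15),(3,.15,.09)):
        a=yw+k*np.pi/2; n=np.array([np.cos(a),np.sin(a)]);tt=np.array([-n[1],n[0]]);l=np.linspace(-.95,.95,80)*oth
        P=lambda h: np.c_[x+n[0]*h+tt[0]*l, y+n[1]*h+tt[1]*l, 0*l+.012]
        pi=proj(c,P(half-.003));po=proj(c,P(half+.003))
        tot+=(map_coordinates(g,[po[:,1],po[:,0]],order=1)-map_coordinates(g,[pi[:,1],pi[:,0]],order=1)).mean()
    return tot
x0=np.array([529.,109.,13.3])
for cs,n in(((s,),"s"),((t,),"t"),((s,t),"st")):
    r=minimize(lambda p:-sum(sp(c,p[0]*1e-3,p[1]*1e-3,p[2]/57.296) for c in cs),x0,method="Nelder-Mead",options=dict(initial_simplex=np.array([x0]*4)+np.array([[0,0,0],[3,0,0],[0,3,0],[0,0,2]])))
    print("plate",n,r.x,r.fun)
E
```

```text
motor s [511.57022157   4.10249375  14.07894275] -265.21497368611136
motor t [508.96038006   3.57545563  13.91080746] -446.9018968824636
motor st [509.23203355   3.48487465  13.69280321] -681.8536316519892
plate s [524.71326365 111.19191385  13.37519008] -135.09825197160654
plate t [527.73379732 110.67678364  13.1874068 ] -203.88255315614185
plate st [527.44589984 111.25071727  13.17137532] -326.5461725511818
```

```bash
python3 - <<'E'
from edge import *
s=load("scene0");t=load("top0")
for a in range(-20,60,5):
    w=np.radians(a+13.3); d=np.array([np.cos(w),np.sin(w)])
    P=[[*(S+r*d),.070] for r in(.016,.024)]
    print(a+13.3, (( proj(s,P)-[340,230]+.5)*11-.5).round(0).tolist(), ((proj(t,P)-[250,235]+.5)*13-.5).round(0).tolist())
E
```

```text
-6.699999999999999 [[299.0, 372.0], [270.0, 390.0]] [[356.0, 221.0], [363.0, 181.0]]
-1.6999999999999993 [[304.0, 375.0], [278.0, 396.0]] [[349.0, 220.0], [352.0, 180.0]]
3.3000000000000007 [[310.0, 379.0], [286.0, 400.0]] [[342.0, 220.0], [341.0, 179.0]]
8.3 [[315.0, 382.0], [294.0, 405.0]] [[335.0, 221.0], [331.0, 180.0]]
13.3 [[321.0, 384.0], [303.0, 409.0]] [[327.0, 222.0], [320.0, 182.0]]
18.3 [[328.0, 386.0], [313.0, 412.0]] [[320.0, 224.0], [309.0, 184.0]]
23.3 [[334.0, 388.0], [323.0, 415.0]] [[313.0, 226.0], [299.0, 188.0]]
28.3 [[341.0, 390.0], [333.0, 417.0]] [[307.0, 229.0], [289.0, 192.0]]
33.3 [[348.0, 391.0], [344.0, 419.0]] [[300.0, 232.0], [279.0, 197.0]]
38.3 [[355.0, 391.0], [354.0, 419.0]] [[294.0, 236.0], [270.0, 203.0]]
43.3 [[362.0, 391.0], [365.0, 420.0]] [[288.0, 241.0], [261.0, 210.0]]
48.3 [[369.0, 391.0], [375.0, 419.0]] [[283.0, 246.0], [253.0, 218.0]]
53.3 [[376.0, 390.0], [385.0, 418.0]] [[278.0, 251.0], [246.0, 226.0]]
58.3 [[382.0, 389.0], [395.0, 416.0]] [[274.0, 257.0], [239.0, 234.0]]
63.3 [[389.0, 388.0], [405.0, 414.0]] [[270.0, 263.0], [233.0, 244.0]]
68.3 [[395.0, 386.0], [415.0, 411.0]] [[267.0, 270.0], [228.0, 253.0]]
```

drive_tool --increments '[[[0,-0.9,-0.66],[0,0,0]],[[0,-0.9,-0.66],[0,0,0]],[[0,-0.9,-0.66],[0,0,0]],[[0,-0.9,-0.66],[0,0,0]],[[0,-0.9,-0.66],[0,0,0]],[[0,-0.9,-0.66],[0,0,0]],[[0,-0.9,-0.66],[0,0,0]],[[0,-0.9,-0.66],[0,0,0]],[[0,-0.9,-0.66],[0,0,0]],[[0,-0.9,-0.66],[0,0,0]]]' --hand 1

```text
time_s: 1.1
tool_pos: [0.4759, 0.2275, 0.2223]
tool_rot: [96.4, 90.0, 165.1]
force: [-0.1, -0.3, 0.7]
grip_width: 0.0872
```

```bash
cat > st.py <<'E'
import sys,numpy as np
from cell import env
from scipy.spatial.transform import Rotation as Ro
o=env.get_obs(); R=Ro.from_euler('xyz',o["tool_rot"],degrees=True).as_matrix()
print("t",round(o["time_s"],2),"pos",o["tool_pos"].round(4),"jaw",round(np.degrees(np.arctan2(R[1,2],R[0,2])),2),"xax",R[:,0].round(3),"q",o["qpos"].round(1),"F",o["force"].round(1),"T",o["wrist_torque"].round(2),"w",round(o["grip_width"]*1e3,2))
if len(sys.argv)>3:
    d=R.T@(np.array([float(a) for a in sys.argv[1:4]])-o["tool_pos"]); print("units",(d/.04).round(3))
E
python3 st.py .545 .114 .15
```

```text
t 1.1 pos [0.4759 0.2275 0.2223] jaw 68.76 xax [-0.  0. -1.] q [-41.4   3.3  13.5 101.   -0.8  75.8  41.1] F [-0.1 -0.3  0.7] T [ 0.02 -0.02  0.04] w 87.2
units [ 1.808 -2.639 -2.02 ]
```

drive_tool --increments '[[[0.45,-0.66,-0.505],[0,0,0]],[[0.45,-0.66,-0.505],[0,0,0]],[[0.45,-0.66,-0.505],[0,0,0]],[[0.45,-0.66,-0.505],[0,0,0]],[[0,0,0],[0.07,0,0]],[[0,0,0],[0.07,0,0]],[[0,0,0],[0.07,0,0]],[[0,0,0],[0.07,0,0]],[[0,0,0],[0.07,0,0]],[[0,0,0],[0.07,0,0]]]'

```text
time_s: 2.1
tool_pos: [0.5442, 0.1157, 0.1501]
tool_rot: [176.5, 90.0, -165.5]
force: [0.5, 0.3, 0.2]
grip_width: 0.0869
```

drive_tool --increments '[[[0,0,0],[0.07,0,0]],[[0,0,0],[0.07,0,0]],[[0,0,0],[0.07,0,0]],[[0,0,0],[0.07,0,0]],[[0,0,0],[0.07,0,0]],[[0,0,0],[0.07,0,0]],[[0,0,0],[0.07,0,0]],[[0,0,0],[0.07,0,0]],[[0,0,0],[0.07,0,0]],[[0,0,0],[0.07,0,0]]]'

```text
time_s: 3.1
tool_pos: [0.5442, 0.1157, 0.1502]
tool_rot: [-98.8, 90.0, -164.8]
force: [0.5, 0.1, 0.1]
grip_width: 0.0875
```

```bash
python3 st.py .545 .114 .086; python3 - <<'E'
from h import *
from cell import env
for n in("scene","top"):
    c=env.read_camera(n); pickle.dump(c,open(n+"1.pkl","wb"))
    crop(c["frame"],*((320,190,110,100,7) if n=="scene" else (230,210,110,90,7)),f"pics/{n}1.png")
E
```

```text
t 3.1 pos [0.5442 0.1157 0.1502] jaw -65.99 xax [-0.001 -0.    -1.   ] q [-43.8  10.6  32.4 103.1  -6.1  68.1 -75.5] F [0.5 0.1 0.1] T [-0.05  0.06  0.03] w 87.52
units [1.604 0.002 0.048]
```

View pics/scene1.png

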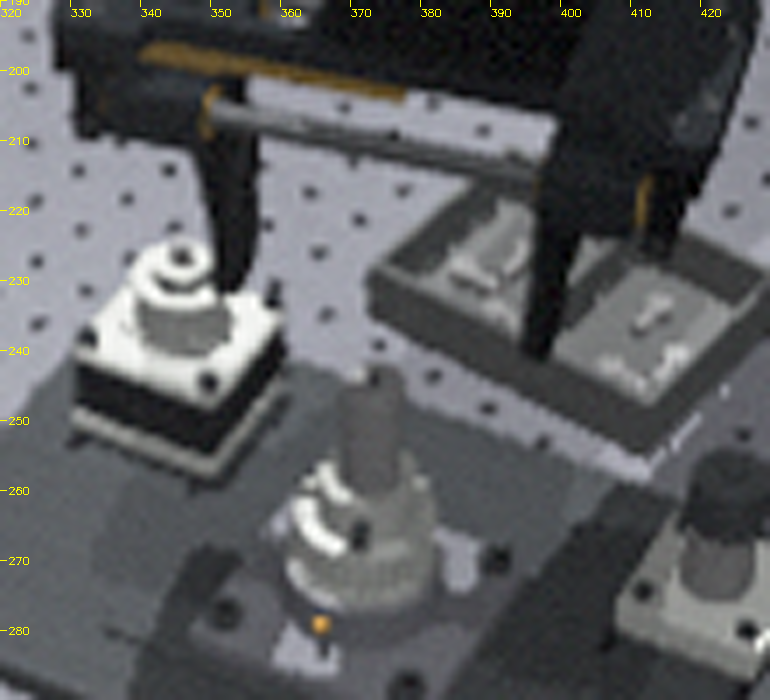

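View pics/top1.png

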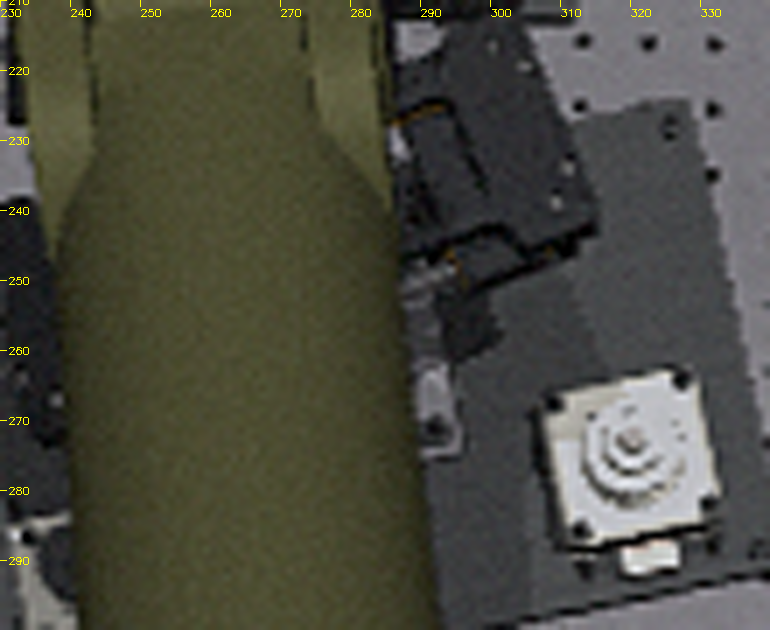

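drive_tool --increments '[[[0.4,0,0.04],[0.05,0,0]],[[0.4,0,0],[0.05,0,0]],[[0.4,0,0],[0.05,0,0]],[[0.4,0,0],[0,0,0]],[[0,0,0],[0,0,0]],[[0,0,0],[0,0,0]],[[0,0,0],[0,0,0]]]' --hand -0.4 --squeeze 4

```text
time_s: 3.9
tool_pos: [0.5459, 0.1144, 0.0875]
tool_rot: [105.3, 89.9, 21.7]
force: [-0.3, 0.2, 0.5]
grip_width: 0.0391
```

drive_tool --increments '[[[0,0,0],[0,0,0]],[[0,0,0],[0,0,0]],[[0,0,0],[0,0,0]],[[0,0,0],[0,0,0]],[[0,0,0],[0,0,0]]]' --hand -1

```text
time_s: 4.4
tool_pos: [0.5456, 0.1145, 0.0871]
tool_rot: [118.0, 89.9, 34.4]
force: [-0.1, 0.2, 4.0]
grip_width: 0.0177
```

```bash
python3 st.py .545 .114 .086
```

```text
t 4.4 pos [0.5456 0.1145 0.0871] jaw -83.64 xax [ 0.001  0.    -1.   ] q [-44.2  14.9  33.9 106.7  -9.4  61.1 -90.3] F [-0.1  0.2  4. ] T [-0.02  0.29  0.04] w 17.69
units [ 0.027 -0.016  0.01 ]
```

drive_tool --increments '[[[0,0,0],[0,0,0]],[[0,0,0],[0,0,0]],[[0,0,0],[0,0,0]],[[0,0,0],[-0.03,0,0]],[[0,0,0],[-0.06,0,0]],[[0,0,0],[-0.06,0,0]],[[0,0,0],[-0.06,0,0]],[[0,0,0],[-0.06,0,0]]]' --squeeze 40

```text
time_s: 5.2
tool_pos: [0.5448, 0.1148, 0.087]
tool_rot: [-168.5, 89.9, 140.6]
force: [-3.8, 0.7, 7.5]
grip_width: 0.017
```

```bash
python3 st.py
```

```text
t 5.2 pos [0.5448 0.1148 0.087 ] jaw -50.95 xax [-0.001  0.001 -1.   ] q [-40.3  14.3  29.3 106.6  -8.   61.1 -58.9] F [-3.8  0.7  7.5] T [ 0.02  0.86 -0.19] w 17.0
```

drive_tool --increments '[[[0,0,0],[-0.06,0,0]],[[0,0,0],[-0.06,0,0]],[[0,0,0],[-0.06,0,0]],[[0,0,0],[-0.06,0,0]],[[0,0,0],[-0.06,0,0]],[[0,0,0],[-0.06,0,0]],[[0,0,0],[-0.06,0,0]],[[0,0,0],[-0.06,0,0]],[[0,0,0],[-0.06,0,0]]]'

```text
time_s: 6.1
tool_pos: [0.5432, 0.1141, 0.087]
tool_rot: [166.7, 89.7, -179.4]
force: [-7.4, -0.8, 11.1]
grip_width: 0.0162
```

```bash
python3 st.py
```

```text
t 6.1 pos [0.5432 0.1141 0.087 ] jaw 13.84 xax [-0.005 -0.    -1.   ] q [-33.   13.6  20.9 106.4  -5.6  61.2   3.9] F [-7.4 -0.8 11.1] T [-0.33  1.66 -0.15] w 16.22
```

drive_tool --increments '[[[0,0.01,-0.06],[0,0,0]],[[0,0,0],[0,0,0]],[[0,0,0],[0,0,0]]]' --squeeze 25

```text
time_s: 6.4
tool_pos: [0.5431, 0.1141, 0.0871]
tool_rot: [1.9, 90.0, 15.4]
force: [-1.2, 0.0, 6.1]
grip_width: 0.0172
```

```bash
python3 st.py
```

```text
t 6.4 pos [0.5431 0.1141 0.0871] jaw 13.55 xax [ 0.001  0.    -1.   ] q [-33.1  13.4  20.9 106.7  -5.4  60.8   3.5] F [-1.2  0.   6.1] T [-0.12  0.26  0.02] w 17.16
```

drive_tool --increments '[[[0,0,0],[-0.06,0,0]],[[0,0,0],[-0.06,0,0]],[[0,0,0],[-0.06,0,0]],[[0,0,0],[-0.06,0,0]],[[0,0,0],[-0.06,0,0]],[[0,0,0],[-0.06,0,0]],[[0,0,0],[-0.06,0,0]],[[0,0,0],[-0.06,0,0]],[[0,0,0],[-0.013,0,0]],[[0,0,0],[0,0,0]]]'

```text
time_s: 7.4
tool_pos: [0.543, 0.1125, 0.087]
tool_rot: [-168.8, 89.9, -96.2]
force: [-1.7, -2.1, 7.0]
grip_width: 0.0168
```

```bash
python3 st.py; python3 - <<'E'
from h import *
from cell import env
for n in("scene","top"):
    c=env.read_camera(n); pickle.dump(c,open(n+"2.pkl","wb"))
    crop(c["frame"],*((320,190,110,100,7) if n=="scene" else (230,210,110,90,7)),f"pics/{n}2.png")
E
```

```text
t 7.4 pos [0.543  0.1125 0.087 ] jaw 72.66 xax [-0.    -0.002 -1.   ] q [-26.9  13.1  14.  106.5  -3.5  60.9  61.1] F [-1.7 -2.1  7. ] T [-0.61  0.38 -0.07] w 16.79
```

View pics/scene2.png

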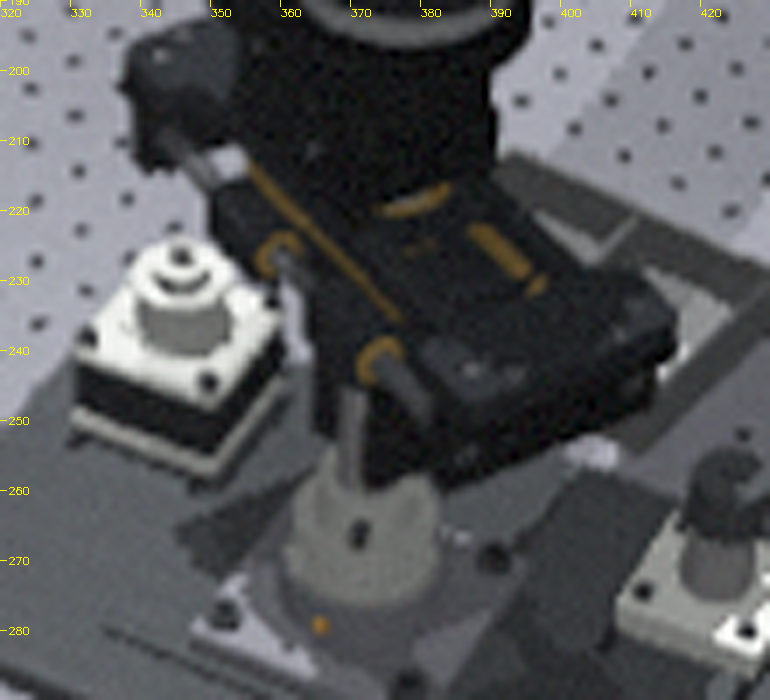

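drive_tool --increments '[[[0,0,0],[0,0,0]],[[0,0,0],[0,0,0]]]'

```text
time_s: 7.7
tool_pos: [0.543, 0.1125, 0.0871]
tool_rot: [-163.9, 89.9, -91.3]
force: [-0.7, -2.2, 7.5]
grip_width: 0.0169
```

drive_tool --increments '[[[0,0,0],[0,0,0]],[[0,0,0],[0,0,0]],[[0,0,0],[0,0,0]],[[0,0,0],[0,0,0]]]' --hand 0.6

```text
time_s: 8.1
tool_pos: [0.5425, 0.1144, 0.0861]
tool_rot: [112.8, 90.0, -174.5]
force: [0.8, 0.8, 0.6]
grip_width: 0.0417
```

drive_tool --increments '[[[0,0,0],[0.07,0,0]],[[0,0,0],[0.07,0,0]],[[0,0,0],[0.07,0,0]],[[0,0,0],[0.07,0,0]],[[0,0,0],[0.07,0,0]],[[0,0,0],[0.07,0,0]],[[0,0,0],[0.07,0,0]]]'

```text
time_s: 8.8
tool_pos: [0.5427, 0.1143, 0.0864]
tool_rot: [164.0, 90.0, 177.6]
force: [-0.2, -0.0, -0.9]
grip_width: 0.0695
```

```bash
python3 st.py .543 .113 .066; python3 - <<'E'
from h import *
from cell import env
for n in("scene","top"):
    c=env.read_camera(n); pickle.dump(c,open(n+"3.pkl","wb"))
    crop(c["frame"],*((320,200,90,85,8) if n=="scene" else (230,210,110,90,7)),f"pics/{n}3.png")
E
```

```text
t 8.8 pos [0.5427 0.1143 0.0864] jaw 13.59 xax [-0.  0. -1.] q [-33.1  13.4  20.8 106.7  -5.4  60.8   3.5] F [-0.2 -0.  -0.9] T [-0.04  0.05  0.04] w 69.52
units [ 0.509 -0.034 -0.   ]
```

View pics/scene3.png

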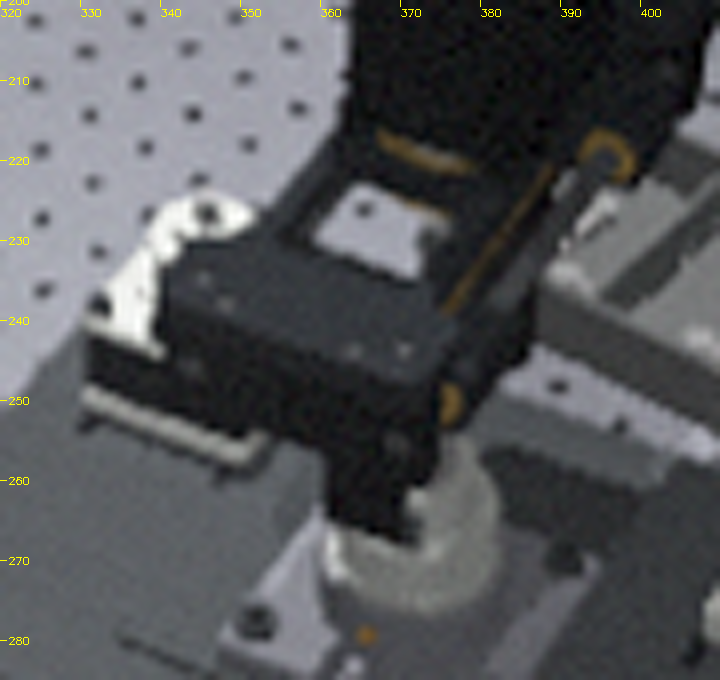

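View pics/top3.png

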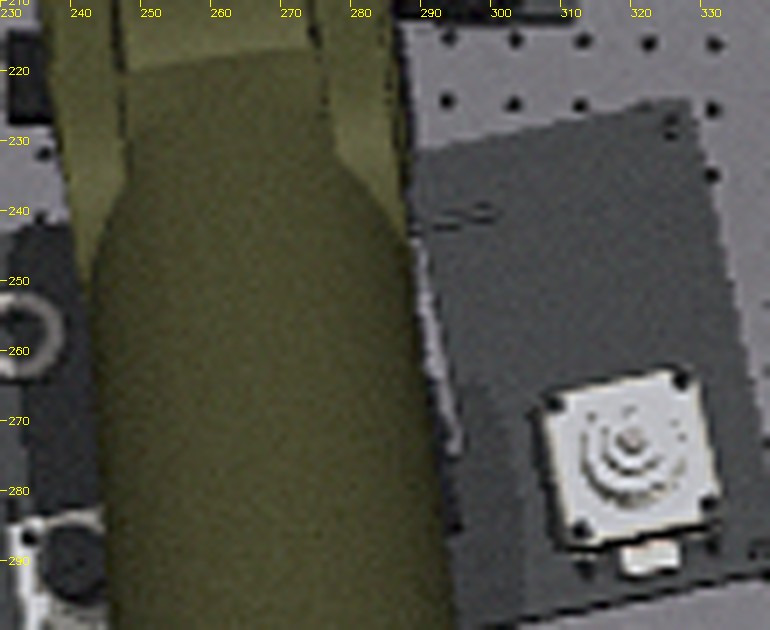

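drive_tool --increments '[[[0,0,0],[0.07,0,0]],[[0,0,0],[0.07,0,0]],[[0,0,0],[0.07,0,0]],[[0,0,0],[0.07,0,0]],[[0,0,0],[0.07,0,0]],[[0,0,0],[0.07,0,0]],[[0,0,0],[0.07,0,0]],[[0,0,0],[0.07,0,0]],[[0,0,0],[0.07,0,0]],[[0,0,0],[0.07,0,0]]]'

```text
time_s: 9.9
tool_pos: [0.5427, 0.1142, 0.0864]
tool_rot: [-116.1, 90.0, 173.7]
force: [-0.0, -1.0, -0.6]
grip_width: 0.0694
```

```bash
python3 st.py .543 .1135 .066; python3 - <<'E'
from h import *
from cell import env
for n in("scene",):
    c=env.read_camera(n); pickle.dump(c,open(n+"4.pkl","wb"))
    crop(c["frame"],*((335,220,70,60,11) if n=="scene" else (230,210,110,90,7)),f"pics/{n}4.png")
E
```

```text
t 9.9 pos [0.5427 0.1142 0.0864] jaw -70.19 xax [-0.  0. -1.] q [-42.4  14.3  31.5 107.1  -8.5  61.  -77.7] F [-0.  -1.  -0.6] T [-0.05  0.08  0.  ] w 69.37
units [0.511 0.001 0.02 ]
```

View pics/scene4.png

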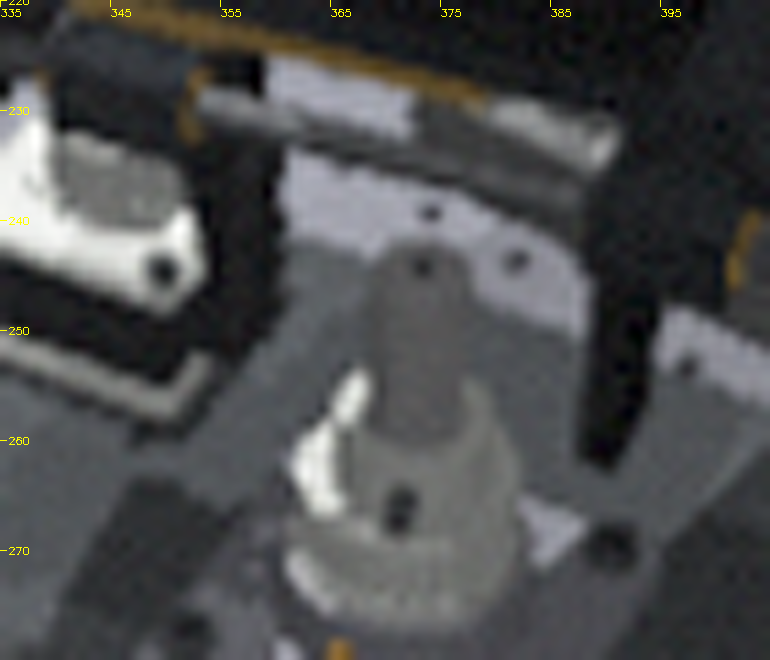

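```bash
python3 - <<'E'
from h import *
c=load("scene4");a=c["frame"][238:264,362:384].mean(2)
np.set_printoptions(linewidth=200); print(a[:22].astype(int))
b=np.clip((a-60)*4,0,255).astype(np.uint8); cv2.imwrite("pics/c4.png",cv2.resize(b,None,fx=22,fy=22,interpolation=cv2.INTER_CUBIC))
E
```

```text
[[174 165 163 163 163 168 164 166 168 170 159 137 126 147 159 142  95  55  45  46  50  55]
 [162 167 168 167 165 168 164 164 166 168 158 103  73 147 167 169 151 138  92  52  50  52]
 [165 167 170 167 166 166 165 160 164 168 170 146 140 161 164 166 172 160 130 118 110  74]
 [131 136 147 164 170 169 161 169 148 142 138 138 135 151 164 160 155 144 144 147 141 122]
 [ 95  98 111 127 135 143 167 153 118 101  98  95  92 111 126 140 139 139 139 127 126 141]
 [ 93  97  94  96  96 107 131 112  90  85  74  63  76  85  87 114 138 141 122  86  71 125]
 [ 98  98  94  96  93  95  94  83  84  89  70  43  74  88  80  96 135 144 127  93 101 134]
 [103 100  93  95  94  94  87  84  82  88  83  77  82  89  87  93 132 143 142 132 136 139]
 [ 91  96  97  96  99 101  87  80  87  88  91  92  92  86  89  83 120 137 143 143 143 139]
 [ 91  96  98  98 101  93  80  77  84  87  91  88  91  83  84  78  93 111 127 131 140 142]
 [101  97  97  88  92  84  73  76  79  84  87  89  88  83  82  81  77  84 100  99 116 133]
 [ 96  98  86  83  84  82  77  73  85  86  87  87  86  85  81  79  83  79  80  81  84 100]
 [ 95  9
[... 202 characters left out ...]
4  73  78  84  87  86  90  86  85  84  81  83  80  79  80  80]
 [ 83  85  83  80  72 116  90  71  82  89  88  84  85  84  84  81  79  82  82  79  82  84]
 [ 81  83  84  76 137 195 130  71  82  85  87  88  84  84  85  98  91  85  80  85  82  77]
 [ 86  81  81 111 190 225 145  70  80  86  87  84  85  83  84 110 107  91  76  80  84  86]
 [ 82  82  78 153 211 201 119  73  84  88  91  88  82  83  82 103 112 100  82  82  81  81]
 [ 82  80  77 168 219 163  89  72  84  85  86  87  83  82  86  97 110 102  82  80  80  81]
 [ 75  81 162 157 163 128  80  74  85  90  83  84  90  84  87 100 112 107  93  84  81  82]
 [119 171 220 147  98 111  98  86  83  82  87  84  83  81  90 108 113 105 109  87  80  80]]
```

View pics/c4.png

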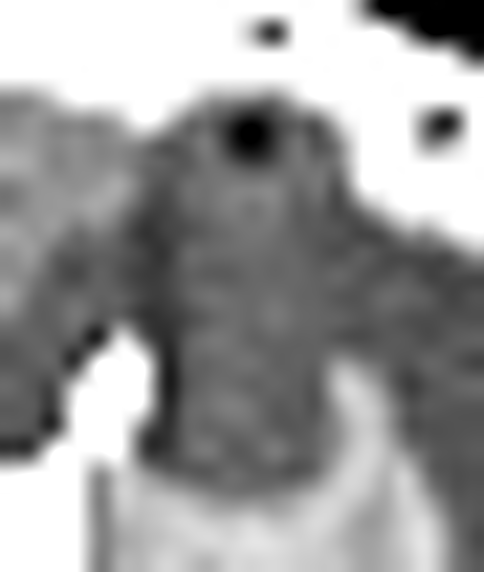

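drive_tool --increments '[[[0.27,0,0.01],[0.04,0,0]],[[0.27,0,0],[0,0,0]],[[0,0,0],[0,0,0]],[[0,0,0],[0,0,0]]]' --hand 0 --squeeze 10

```text
time_s: 10.35
tool_pos: [0.5426, 0.1137, 0.0646]
tool_rot: [-82.3, 89.9, -157.0]
force: [-0.5, 0.1, 0.5]
grip_width: 0.0477
```

drive_tool --increments '[[[0,0,0],[0,0,0]],[[0,0,0],[0,0,0]],[[0,0,0],[0,0,0]],[[0,0,0],[0,0,0]]]' --hand -1

```text
time_s: 10.75
tool_pos: [0.5433, 0.1138, 0.0654]
tool_rot: [93.2, 89.9, 18.3]
force: [0.2, -0.6, 1.1]
grip_width: 0.0315
```

```bash
python3 st.py
```

```text
t 10.75 pos [0.5433 0.1138 0.0654] jaw -74.86 xax [ 0.001  0.    -1.   ] q [-42.4  15.9  31.9 108.1  -9.8  58.6 -81.3] F [ 0.2 -0.6  1.1] T [-0.15  0.1  -0.03] w 31.46
```

drive_tool --increments '[[[0,0,0],[0,0,0]],[[0,0,0],[0,0,0]],[[0,0,0],[-0.04,0,0]],[[0,0,0],[-0.05,0,0]],[[0,0,0],[-0.05,0,0]],[[0,0,0],[-0.05,0,0]],[[0,0,0],[-0.05,0,0]],[[0,0,0],[-0.05,0,0]],[[0,0,0],[-0.025,0,0]],[[0,0,0],[0,0,0]]]' --squeeze 20

```text
time_s: 11.75
tool_pos: [0.5435, 0.1132, 0.0654]
tool_rot: [21.1, 89.9, -16.0]
force: [0.1, -1.4, 2.9]
grip_width: 0.0312
```

```bash
python3 st.py; python3 - <<'E'
from h import *
from cell import env
for n in("scene",):
    c=env.read_camera(n); pickle.dump(c,open(n+"5.pkl","wb"))
    crop(c["frame"],*((335,220,70,60,11) if n=="scene" else (230,210,110,90,7)),f"pics/{n}5.png")
E
```

```text
t 11.75 pos [0.5435 0.1132 0.0654] jaw -37.1 xax [ 0.001 -0.    -1.   ] q [-37.6  15.3  26.3 107.9  -7.9  58.5 -45.1] F [ 0.1 -1.4  2.9] T [-0.48 -0.01  0.07] w 31.2
```

View pics/scene5.png

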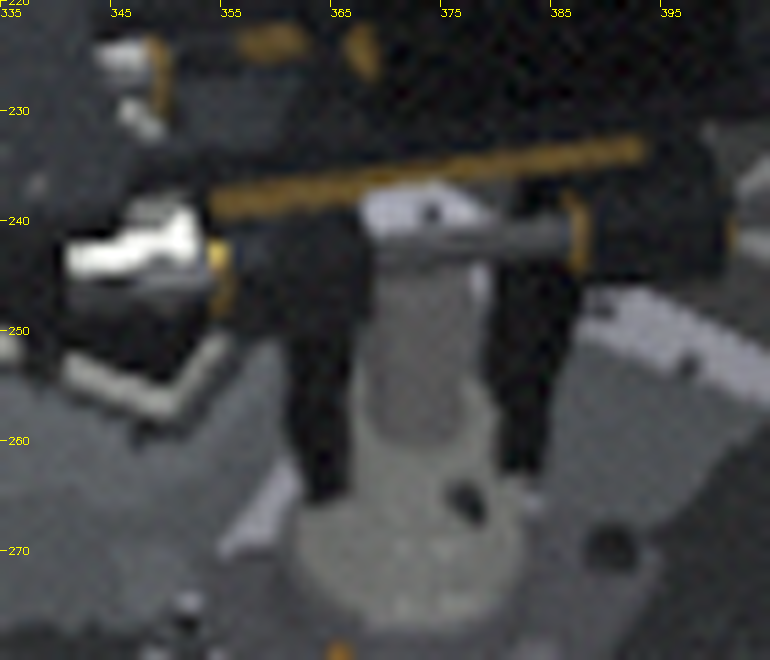

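drive_tool --increments '[[[-0.1,0,0],[0,0,0]],[[-0.1,0,0],[0,0,0]],[[-0.1,0,0],[0,0,0]],[[0,0,0],[0,0,0]],[[0,0,0],[0,0,0]]]'

```text
time_s: 12.3
tool_pos: [0.5433, 0.1132, 0.0775]
tool_rot: [6.0, 90.0, -31.1]
force: [2.7, -3.0, 1.9]
grip_width: 0.0315
```

```bash
python3 st.py; python3 - <<'E'
from edge import *
from cell import env
c=env.read_camera("scene"); pickle.dump(c,open("scene6.pkl","wb"))
crop(c["frame"],335,220,70,60,11,"pics/scene6.png")
import numpy as np
a=load("scene5");
# vertical shift of pulley between 5 and 6 by template on lower front region
g5=a["frame"].mean(2).astype(np.float32); g6=c["frame"].mean(2).astype(np.float32)
for (u0,v0,w,h) in((372,260,10,10),(364,266,18,12),(374,261,8,8),(365,270,16,9)):
    T=g5[v0:v0+h,u0:u0+w]; Rg=g6[v0-7:v0+h+3,u0-3:u0+w+3]
    up=lambda x:cv2.resize(x,None,fx=8,fy=8,interpolation=cv2.INTER_CUBIC)
    m=cv2.matchTemplate(up(Rg),up(T),cv2.TM_CCOEFF_NORMED); _,mx,_,l=cv2.minMaxLoc(m); print(mx,l[0]/8-3,l[1]/8-7)
for z0 in(.042,.043): print("pred", proj(c,[[.5449,.1133,z0+.012]])-proj(c,[[.5449,.1133,z0]]))
E
```

```text
t 12.3 pos [0.5433 0.1132 0.0775] jaw -37.11 xax [ 0.001 -0.    -1.   ] q [-37.8  14.4  26.5 107.3  -7.4  59.8 -45.5] F [ 2.7 -3.   1.9] T [-1.09 -0.37 -0.06] w 31.51
0.9792099595069885 0.375 -3.875
0.8829635381698608 0.375 -4.0
0.9737386107444763 0.375 -3.875
0.9070011377334595 0.125 -4.5
pred [[ 0.24648369 -3.74413495]]
pred [[ 0.2467644  -3.74873045]]
```

View pics/scene6.png

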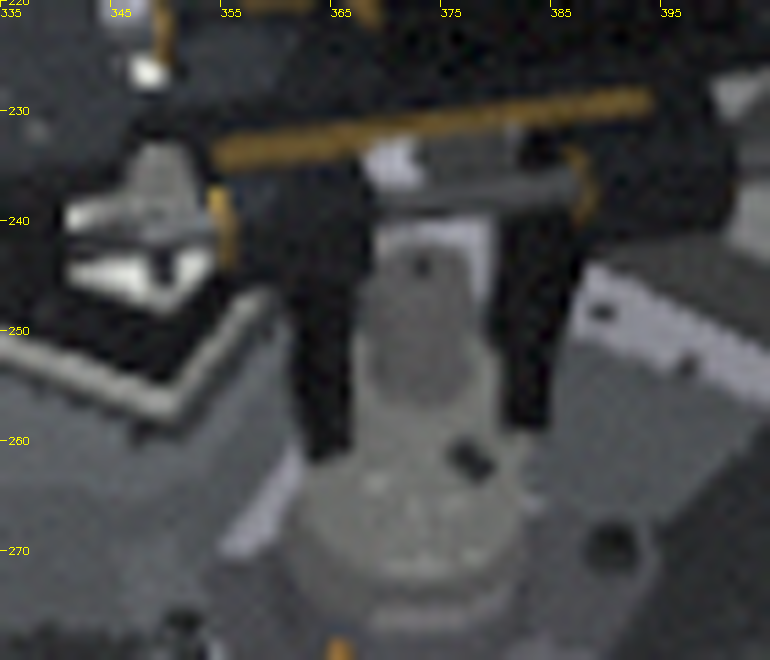

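```bash
python3 - <<'E'
from edge import *
from scipy.optimize import brentq
s=load("scene0")
A=np.array([-40,-30,-20,20,30,40]); A2=np.array([-40,-30,-20,-10,0,10,20,30,40])
for Sx,Sy in((.5449,.1133),(.545,.1143)):
  b=np.median(front(s,np.array([Sx,Sy]),.023,.062,A,-2,2)); bm=np.mean(front(s,np.array([Sx,Sy]),.023,.062,A,-2,2))
  for yw in(13.0,13.4,13.8):
    y=np.radians(yw);Rz=np.array([[np.cos(y),-np.sin(y)],[np.sin(y),np.cos(y)]]); m=np.array([Sx,Sy])+Rz@[-.06,-.1]
    zs=np.arange(.072,.080,.0005); f=[np.mean(front(s,m,.017,z,A2,-2,2)) for z in zs]
    print(Sx,Sy,yw,round(bm,2),"z bottom",(np.interp(bm,f,zs)-.02).round(4))
m=np.array([.5092,.0035]);f=[np.mean(front(s,m,.017,z,A2,-2,2)) for z in zs];print("direct",np.interp(0,f,zs)-.02)
c=load("scene6")
ring=lambda r,z:np.c_[S[0]+r*np.cos(np.linspace(0,6.28,200)),S[1]+r*np.sin(np.linspace(0,6.28,200)),np.full(200,z)]
crop(c["frame"],335,220,70,60,11,"pics/ov6.png",proj(c,np.vstack([ring(.023,.0545),ring(.023,.0745),ring(.016,.0905),ring(.027,.042)])))
E
```

```text
0.5449 0.1133 13.0 -0.05 z bottom 0.0539
0.5449 0.1133 13.4 -0.05 z bottom 0.0542
0.5449 0.1133 13.8 -0.05 z bottom 0.0546
0.545 0.1143 13.0 -0.33 z bottom 0.0537
0.545 0.1143 13.4 -0.33 z bottom 0.0541
0.545 0.1143 13.8 -0.33 z bottom 0.0544
direct 0.05495833333333333
```

View pics/ov6.png

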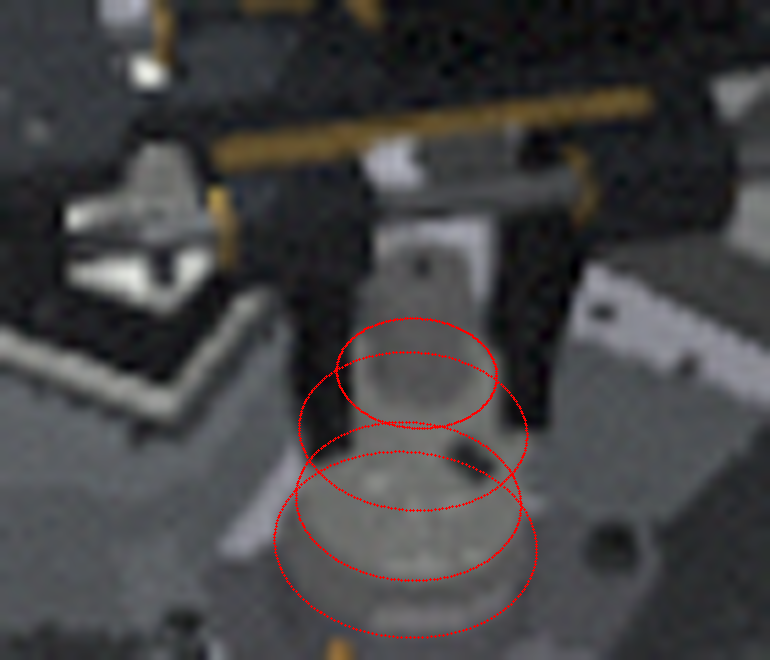

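```bash
python3 - <<'E'
from h import *
def D(S,az,z):
    a=np.radians(np.linspace(41.4,318.6,150)); p=np.c_[.01*np.cos(a),.01*np.sin(a)]
    p=np.vstack([p,np.c_[np.full(40,.0075),np.linspace(-.0066,.0066,40)]]); w=np.radians(az); R=np.array([[np.cos(w),-np.sin(w)],[np.sin(w),np.cos(w)]])
    return np.c_[p@R.T+S,np.full(len(p),z)]
out=[]
c=load("scene6"); fr=np.clip((c["frame"].astype(float)-60)*3,0,255).astype(np.uint8)
dim=np.array([.5449,.1133])
for az in(None,35,72,110):
    P=None if az is None else proj(c,np.vstack([D(dim,az,.118),D(dim,az,.091)]))
    crop(fr,360,236,26,24,14,"pics/tmp.png",P if P is not None else []); out.append(cv2.imread("pics/tmp.png"))
cv2.imwrite("pics/D.png",np.vstack([np.hstack(out[:2]),np.hstack(out[2:])]))
E
```

```text
(no output)
```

View pics/D.png

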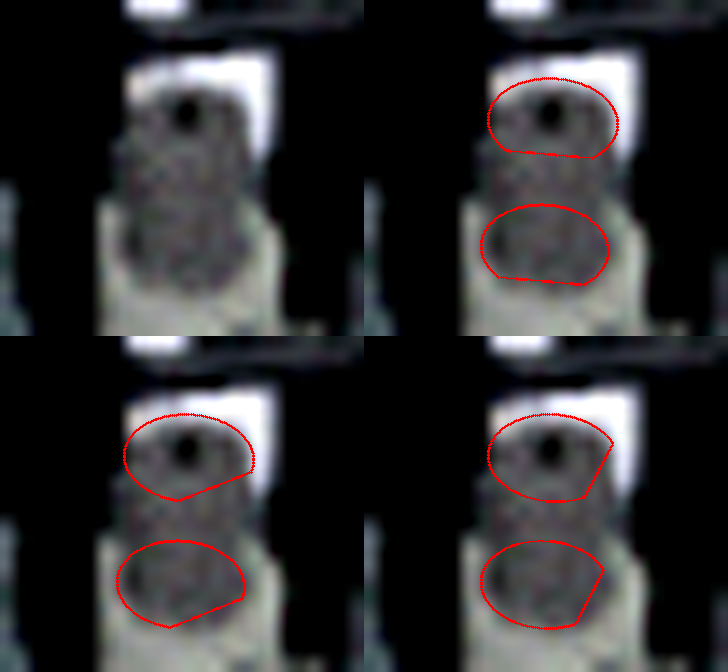

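```bash
python3 - <<'E'
from h import *
from cell import env
np.set_printoptions(linewidth=200)
f=[]
for i in range(6): f.append(env.read_camera("scene")["frame"].astype(float))
f=np.mean(f,0); np.save("avg.npy",f)
for n in("4","5","6"): print(n,load("scene"+n)["frame"][248:253,366:380].mean((0,2)).round(0))
print("avg",f[248:253,366:380].mean((0,2)).round(0))
print(f[240:260,364:382].mean(2).round(0).astype(int))
o=env.get_obs();print(o["tool_pos"],o["time_s"],o["force"])
E
python3 - <<'E'
from cell import env
import cv2,numpy as np
c=env.read_camera("top"); cv2.imwrite("pics/top6.png",c["frame"][:,:,::-1])
E
```

```text
4 [85. 83. 76. 75. 82. 85. 86. 87. 88. 85. 84. 82. 81. 83.]
5 [29. 52. 63. 74. 82. 87. 88. 87. 85. 87. 86. 86. 74. 39.]
6 [28. 81. 83. 77. 82. 85. 88. 87. 84. 85. 86. 91. 90. 58.]
avg [27. 82. 83. 76. 81. 85. 87. 87. 86. 85. 85. 92. 89. 60.]
[[ 30  31  31  31  25  71  86  92 103 130 136 138 139 149 139  97  41  21]
 [ 31  32  34  28  26 108 122 123 121 136 140 155 158 158 151 107  43  21]
 [ 32  31  33  30  27 115 118 106 100  95  93 110 118 137 146 104  45  20]
 [ 33  33  32  28  24  94  94  86  73  62  79  83  86 117 143 107  45  20]
 [ 33  31  35  31  33  75  86  87  72  47  78  87  83  98 138 100  36  21]
 [ 28  29  26  45  66  84  87  87  85  75  84  90  88  98 138  93  30  18]
 [ 26  25  28  54  76  83  88  90  92  91  91  87  87  86 124  79  25  22]
 [ 21  25  23  50  70  77  83  91  92  91  88  86  85  81  98  61  19  24]
 [ 27  25  25  57  72  76  80  87  88  87  87  84  85  83  77  41  18  24]
 [ 23  25  24  60  72  75  81  85  88  88  85  86  85  84  72  40  18  24]
 [ 22  25  23  86  85  77  80  85  86  87  86  87  85  93  83  44  17  22]
 [ 22  26  34 102  96  77  80  85  87  87  87  84  85 101 104  71  32  22]
 [ 22  26  31 104  90  76  82  86  88  85  86  85  84  96 111 104  55  21]
 [ 23  24  24  99  88  73  81  85  87  85  85  84  84  88 108 114  70  27]
 [ 23  28  24 100  95  78  81  86  87  85  85  84  84  87 108 117  74  28]
 [ 27  26  22  99 109  93  84  85  86  86  84  83  87 101 112 115  70  25]
 [ 22  27  24  96 114 108  97  94  90  86  91  91 101 112 114 111  60  25]
 [ 21  26  31  90 109 110 111 109 105 104 106 107 112 112 108 107  57  19]
 [ 25  25  37  91 106 108 112 114 115 113 114 113 113 112 109 103  72  33]
 [ 22  25  37  89 106 107 110 112 113 114 116 115 102  91 104 103  86  74]]
[0.54336215 0.11326894 0.07741948] 12.65 [ 2.5069199  -4.32079096  2.77034   ]
```

View pics/top6.png

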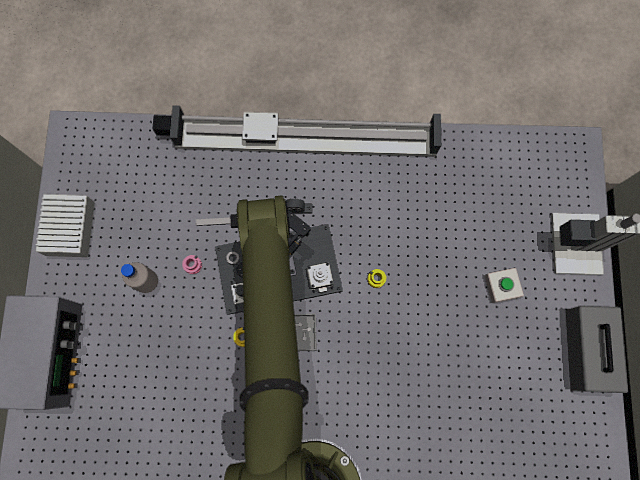

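```bash
python3 st.py; python3 - <<'E'
from cell import env
print(env.sign_off())
E
```

```text
t 12.7 pos [0.5434 0.1133 0.0774] jaw -37.11 xax [ 0.001 -0.    -1.   ] q [-37.8  14.5  26.4 107.3  -7.4  59.8 -45.5] F [ 2.2 -4.7  2.3] T [-1.14 -0.45 -0.04] w 31.32
the job is handed in; nothing more can be done
None
```

I handed the job in at 12.7 s, with the gripper still holding the pulley level with the motor pulley. The hand-in gives no verdict, so these results rest on my own measurements.

**Spindle:** The fingers felt the flat at a 17.7 mm opening, facing about −84° in the world frame. I turned the spindle to +72.7°. Straight away from the motor, on the right seat, is about 72.3° (estimates 71.9 to 72.9°). I held it there for more than 0.2 s with the pulley still down, then released it. The shading on the shaft was the same before and after I turned the pulley, so the spindle did not turn with it.

**Pulley:** I gripped the hub at 20 N and a 31.3 mm opening. Turning it 37.8° brought the set screw from about 35° to about 73°, over the flat, and I then lifted it 12.1 mm by the arm's reading. The picture gave a lift of about 12.5 mm. That puts its underside 54.1 to 54.5 mm above the bench.

**Level:** I measured the motor pulley's underside at 54.2 mm, with estimates from 53.7 to 55.0 mm. I could not compare the two pulleys directly at the end, because the gripper hid the motor pulley in the scene view.

**What was less certain:**
- In the final pictures, the outline of the shaft's top did not settle the flat's angle on its own. I relied on the grip angle and the shading instead.
- At the end there was a side force of about 5 N on the tool, so the pulley leans lightly on the shaft.
- In the top view nothing I could see had shifted, though the arm hid part of the plate, including the hex key and the spare collar.

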